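Close and lock the sliding dam of a gel caster

ROBOT

A 6-joint arm with a two-finger parallel gripper is mounted at the origin on the work surface. World frame = base frame: x ahead of the robot, y to its left, z up, the work surface at z = 0. Lengths are in m, angles in rad, forces in N, time in s.
With the tool pointing down it reaches from about 0.4 to 0.825 m from the base axis. Payload 7 kg.
Tool frame: the origin (TCP) lies at the centre of the arm's flange, where the gripper is bolted on; the fingertips stand 178 mm ahead of it and the grasp point (between the pads) lies 159 mm ahead of it; x points along the fingers, y is the direction in which the jaws open and shut, and the axes are right-handed (so a half turn about x gives the same grasp; the last joint's range is limited). The gripper opens to 88 mm and grips with 3 to 60 N. Pads are 19 mm wide; open, the fingers measure 130 mm over their backs; the gripper's body (78 mm by 193 mm) begins 47 mm behind the grasp point.
Start: joints at [-0.818, 0.359, 0.012, 0, -1.224, -0.288], TCP at [0.303, -0.603, 0.405] pointing down, gripper open.
Joint ranges: [-3.07, 3.07], [-1.43, 2.12], [-1.02, 1.25], [-3.03, 1.67], [-3.05, -0], [-3.03, 3.03]. Speed limits (rad/s): [2.39, 2.39, 3.01, 3.14, 3.14, 3.14].

INTERFACE

Orientations are given as [roll, pitch, yaw] about the fixed x, y, z axes, in that order (R = Rz(yaw) Ry(pitch) Rx(roll)).
In Python, from station import status, viewer, arm gives the robot as it stands. The module is installed in compiled form; this text tells all that it offers.
- The arm moves only by the tool apply_moves, never from a script. Its argument "commands" is a list of rows, each an object of numbers: "dx", "dy", "dz": the shift along the world's x, y, z in mm; "spin": the turn about the world's z in degrees; "hand": the closure, from 0 (fully open) to 1 (shut). A call has exactly 5 rows; each row shifts and turns the commanded pose from where the row before left it; what a row does not reach is not made up. A row lasts 1/8 s, in which the tool goes at most 62.5 mm and 10.7 degrees, less where a joint would pass 70% of its speed; a pose out of reach is approached as far as the arm can. A call is refused whole if a number of a shift passes 62.5 or a number of a turn 10.7, either way. A call with a gripper value outside its range is refused whole. The fingers move at their own pace and stop on an object; "grip_force" is the grip in N (left out, the last holds). Time passes only in rows, so rows that do not move let the fingers close, or fill a call up. It gives the time, the measured TCP pose, the force and the opening at its end, in the units of the state.
- status.get_state(): the state, without advancing time (a new reading comes with each control period).
- viewer.grab_frame(name): name is "side" or "top"; returns the picture (420x560x3 uint8, red, green, blue); there is no depth.
- viewer.camera_info(name): a dict with "fx", "fy", "cx", "cy" (pixels), "eye" and "attitude" of the camera in the world. Camera axes: x right, y up, looking along -z (the intrinsics and any distortion apply to the point x, -y, -z); pixel columns grow to the right and rows downward; lengths in m; the calibration is good to about 2 mm. A picture is of the moment at which its call begins. camera_info takes no time and is no camera call.
- arm.job_done(): hands the job in, once; it reports no verdict.
The state is a dict: "t": time; "q": joint angles; "qd": joint speeds; "joint_efforts": joint torques, N m; "eef_pos": TCP position; "ee_rot": TCP orientation; "force": force on the tool from outside, world axes, zero at the start; "moment": the same for the moment, N m; "width": finger opening in m.
Only numpy, scipy, OpenCV 4.12 (cv2) and the standard library are available. Lean on these libraries where they do the work, as an engineer would, in place of code of your own. Each camera call takes 0.05 s, during which the arm holds its last target.

TASK

Get the gel caster ready for pouring, working only with your fingertips. Swing the eccentric cam's lever by its peg all the way to the release stop, so the cam's lobe leaves the notch in the sliding dam's tongue, then push the sliding dam forward until it has carried the casting tray fully home against the fixed end dam, and swing the cam lever all the way back to lock the dam there. Do not lift or tip the tray, and leave the other things on the bench where they are.

Things in the scene. Friction and masses are not known exactly. Their poses are not given: they have to be found in the camera images.
- caster: Grey plastic gel caster, fixed on the bench; base 330 x 130 mm, its top (bed) at z = 20 mm. Origin on the bench plane on the centre line; +x = forward (sliding dam to fixed dam), +y = left (cam side). In this frame, mm: base x -172 to 158; tray rails y +-42 to 50, x -20 to 158, top z 34; low keeper strips beside the tongue, top z 34; fixed end dam's rubber face x 135, top z 65.
- gate_back (a point): Centre of the sliding dam's back face, where to push it to the caster's +x; 48 mm above the bench. The dam is an upright white wall, 82 mm wide, 10 mm thick, from 20 to 62 mm above the bench. Behind it runs a flat tongue 40 mm wide, 135 mm long, top 30 mm above the bench, with two notches in its left edge. At gate = 0 the point is at x -30, y 0 mm in the caster's frame.
- gate (a joint): Travel of the sliding dam along the caster's +x, m. 0 = parked back (its start, within 2 mm); 0.055 = touching the tray when the tray is home; limit 0.062. About 2 N of friction, stays where it is left. While the cam is locked it rattles forward by only about 5 mm and then stands fast.
- cam_axis (a point): Point on the cam's upright turning axis, 56 mm above the bench (mid-height of the peg); at x -85, y 33 mm in the caster's frame. Round it turns a black eccentric disc (28 mm across, 7 mm off axis, level with the tongue) with a black lever above it.
- cam_peg (a point): Middle of the upright black peg on the end of the cam's lever: 12 mm in diameter, standing free from 42 to 71 mm above the bench, this point at 56 mm and 55 mm from the cam's axis. The lever blade below it is 14 mm wide, 36 to 42 mm above the bench.
- cam (a joint): Cam angle, rad, grows clockwise from above. 0 (stop) = locked, lobe in a notch of the tongue, lever at 155 deg from the caster's +x (anticlockwise from above): back and a little left. 2.3 (stop) = released, lever swung over the left side to 23 deg; the disc clears the tongue above 1.9. Starts at 0 to 0.18. Friction about 2 N at the peg, stays where left. Locks only with gate near 0 or 0.055.
- tray: Clear acrylic casting tray, loose on the bed between the rails: 100 mm long (x), 80 mm wide, 26 mm high, open at both ends, floor and side walls 5 mm. Origin: centre of its underside. It stands 6 to 25 mm short of the fixed end dam at the start; fully home its origin is at x = 85 mm in the caster's frame.
- comb: White plastic gel comb lying flat on the bench to the right of the caster, about 92 x 45 x 8 mm; leave it alone. Origin: underside, under its spine.
- timer: White lab timer, 58 x 62 x 20 mm, lying to the left of the caster's tray end; leave it alone. Origin: centre of its underside.
- tube_rack: Red microtube rack, 90 x 120 x 30 mm, tube caps to 36 mm, standing to the right of the caster's back end; leave it alone. Origin: centre of its underside.
- tip_box: Purple pipette tip box, 82 x 122 x 56 mm; leave it alone. Origin: centre of its underside.
- reagent_bottle: Glass reagent bottle with a cap, 70 mm across, 140 mm tall; leave it alone. Origin: centre of its underside.
- flask: Conical glass flask, 82 mm across, 122 mm tall; leave it alone. Origin: centre of its underside.
- pipette: White micropipette lying flat on the bench, about 260 mm long, 30 mm wide, 26 mm high; leave it alone. Origin: on the bench plane, under its middle.

How it is judged:
On the way, in this order (a step that is already met when the one before it is completed fails the run):
1. the cam is turned to its released side while the sliding dam is still parked (value of joint cam above 1.95 rad and value of joint gate below 0.012 m), for 0.2 s.
2. with the cam still released, the sliding dam is pushed forward and has carried the tray up to the fixed end dam (value of joint cam above 1.8 rad and value of joint gate above 0.0515 m and x of tray in the frame of caster above 0.081 m), for 0.2 s.
At the end, for the whole second after the job is handed in: The sliding dam is closed on the tray and the tray is against the fixed end dam (each within 2.5 mm of fully home), the tray flat on the bed, the cam lever back within 0.3 rad of its locked stop, everything at rest (value of joint cam below 0.3 rad and value of joint gate above 0.0525 m and x of tray in the frame of caster between 0.0825 and 0.088 m and z of tray in the frame of caster below 0.023 m and angle between tray's own z axis and vertical below 0.05 rad and velocity of joint cam between -0.05 and 0.05 rad/s and linear speed of tray below 0.01 m/s); the robot touches nothing.
It fails at once if the tray is lifted off the bed or tipped (z of tray in the frame of caster above 0.03 m or angle between tray's own z axis and vertical above 0.2 rad).
It fails at once if a bystander is pushed away, lifted or knocked over (distance of any of comb, timer, tube_rack, tip_box, reagent_bottle, flask, pipette from where it was at the start of the episode above 0.03 m or angle between any of reagent_bottle, flask's own z axis and vertical above 0.5 rad).
It also fails if it takes over 61 s, if anything falls off the work surface, if the arm or the gripper's body presses on something with over 40 N, if the wrist force passes 120 N, or if a joint passes its speed limit or range.

## Working session

There is one attempt and no reset: what is moved stays moved. The work goes in short steps, Python scripts to look and compute and a tool call to move; the robot and the scene stay as the last step left them, time stands still between calls to the robot, and variables do not carry over. Pictures are saved under pics/ and viewed, and the job is handed in when it is done.

Besides the shell and the picture viewer there is one more tool, called after ">>>" in YAML: its name, and indented under it one key for each argument. apply_moves: Moves the arm, as the interface text tells. Its arguments: {"type":"object","properties":{"commands":{"type":"array","items":{"type":"object","properties":{"dx":{"type":"number"},"dy":{"type":"number"},"dz":{"type":"number"},"spin":{"type":"number"},"hand":{"type":"number"}}}},"grip_force":{"type":"number"}},"required":["commands"]}

```bash
mkdir -p pics; python3 - <<'E'
from station import status, viewer
import cv2
for n in("top","side"):
    f=viewer.grab_frame(n); cv2.imwrite(f"pics/{n}0.png",f[:,:,::-1]); print(viewer.camera_info(n))
print(status.get_state())
E
```

```text
{'fx': 500.03138892469474, 'fy': 500.03138892469474, 'cx': 289.1041018484918, 'cy': 202.16495405322533, 'eye': array([ 0.253764  , -0.00245117,  1.62945344]), 'attitude': array([ 0.17204991, -0.01508322, -1.55599251])}
{'fx': 468.3711690553295, 'fy': 468.3711690553295, 'cx': 277.0011199689268, 'cy': 213.67608794690807, 'eye': array([-0.0383522 ,  0.69267677,  1.08239365]), 'attitude': array([ 0.72790009, -0.00674798, -2.47204112])}
{'t': 0.1, 'q': array([-8.17915907e-01,  3.59317088e-01,  1.11317891e-02, -3.14334710e-04,
       -1.22410589e+00, -2.88066243e-01]), 'qd': array([-0.00113439, -0.00247359, -0.00080997,  0.00080818, -0.00074403,
        0.00032639]), 'joint_efforts': array([-1.42640565e-03, -5.84165347e+01,  2.93751580e+01,  7.01544285e+00,
        1.01456948e-02, -5.35335744e-05]), 'eef_pos': array([ 0.30246793, -0.60323573,  0.40380581]), 'ee_rot': array([1.66372072, 1.56927253, 2.12842787]), 'force': array([ 0.48872452, -0.04594885,  0.45651075]), 'moment': array([ 0.03088368,  0.01026436, -0.02550766]), 'width': 0.08790728652972343}
```

View pics/top0.png

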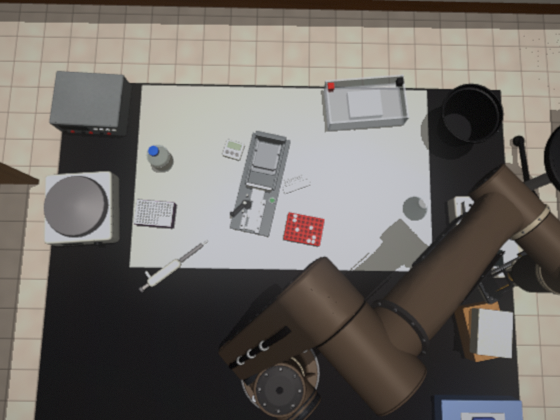

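View pics/side0.png

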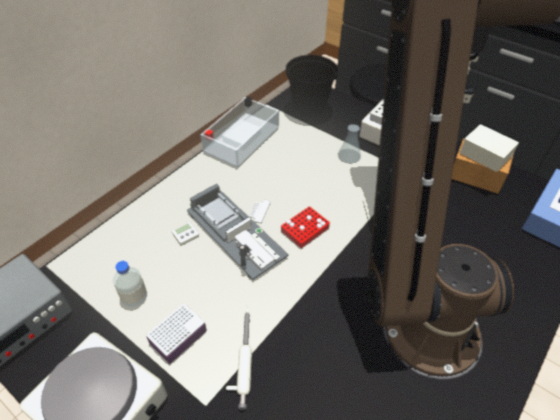

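The caster is at top pixels x 230–290, y 130–237, with the fixed dam up and the cam's dark lever near (240,208). In the side view it is at about (190–285, 185–275), with the peg near (243,248). I'll zoom in on both.

```bash
cat > h.py <<'E'
import numpy as np, cv2
from scipy.spatial.transform import Rotation as R
from station import viewer,status
def cam(n):
    c=viewer.camera_info(n); return c,R.from_euler('xyz',c['attitude']).as_matrix(),np.array(c['eye'])
def ray(n,u,v):
    c,M,e=cam(n); d=np.array([(u-c['cx'])/c['fx'],-(v-c['cy'])/c['fy'],-1.]); return e,M@d
def onz(n,u,v,z):
    e,d=ray(n,u,v); return e+d*(z-e[2])/d[2]
def proj(n,p):
    c,M,e=cam(n); q=M.T@(np.array(p)-e); return c['cx']+c['fx']*q[0]/-q[2], c['cy']-c['fy']*q[1]/-q[2]
def two(a,b):
    (e1,d1),(e2,d2)=ray('top',*a),ray('side',*b)
    s=np.linalg.lstsq(np.c_[d1,-d2],e2-e1,rcond=None)[0]
    p,q=e1+s[0]*d1,e2+s[1]*d2; return (p+q)/2,np.linalg.norm(p-q)
def crop(n,f,x0,y0,w,h,k,name):
    cv2.imwrite(name,cv2.resize(f[y0:y0+h,x0:x0+w,::-1],None,fx=k,fy=k,interpolation=cv2.INTER_CUBIC))
E
python3 - <<'E'
from h import *
f=cv2.imread('pics/top0.png')[:,:,::-1];crop('top',f,205,120,130,125,4.8,'pics/top0c.png')
f=cv2.imread('pics/side0.png')[:,:,::-1];crop('side',f,165,175,150,110,5,'pics/side0c.png')
E
```

```text
(no output)
```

View pics/top0c.png

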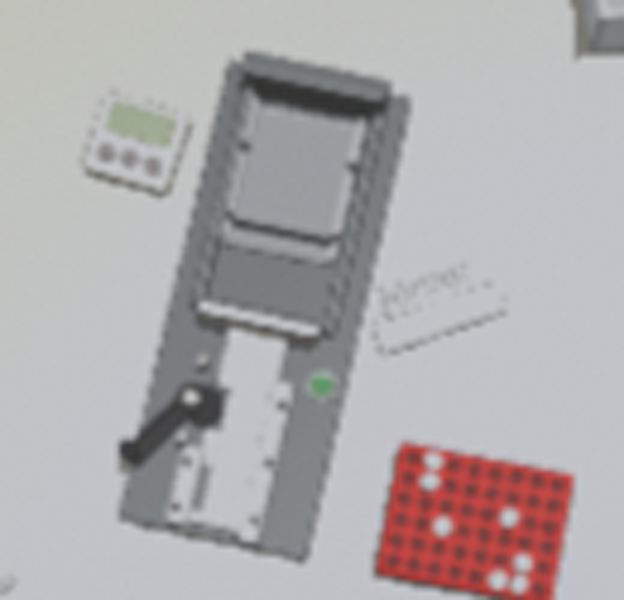

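View pics/side0c.png

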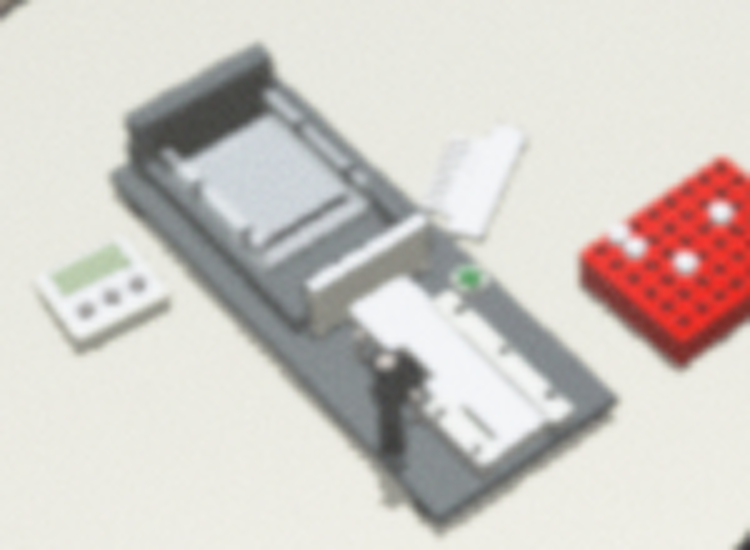

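```bash
python3 - <<'E'
from h import *
T=lambda u,v:(205+u/4.8-.4,120+v/4.8-.4)
S=lambda u,v:(165+u/5-.4,175+v/5-.4)
for nm,fn,n,pts in [('t',T,'top',dict(BL=(122,512,20),BR=(305,553,20),FR=(410,98,20),FL=(228,66,20),dBL=(196,307,62),dBR=(320,332,62),axis=(192,397,42),peg=(129,450,71),timer=(137,142,20))),
 ('s',S,'side',dict(BR=(617,402,20),BL=(440,522,20),FL=(112,178,20),dBL=(315,290,62),dBR=(430,222,62)))]:
    for k,(u,v,z) in pts.items(): print(nm,k,onz(n,*fn(u,v),z/1000).round(4))
E
```

```text
t BL [0.4514 0.1673 0.02  ]
t BR [0.4257 0.0435 0.02  ]
t FR [ 0.7445 -0.0225  0.02  ]
t FL [0.7651 0.1046 0.02  ]
t dBL [0.5845 0.1185 0.062 ]
t dBR [0.5689 0.0356 0.062 ]
t axis [0.527  0.1209 0.042 ]
t peg [0.4861 0.1588 0.071 ]
t timer [0.7092 0.166  0.02  ]
s BR [0.4227 0.0488 0.02  ]
s BL [0.4484 0.1724 0.02  ]
s FL [0.7669 0.1066 0.02  ]
s dBL [0.5848 0.1183 0.062 ]
s dBR [0.5673 0.0392 0.062 ]
```

```bash
cat >> h.py <<'E'
yaw=-.204; O=np.array([.6035,.073]); C,Sn=np.cos(yaw),np.sin(yaw)
def W(x,y): return O+np.array([C*x-Sn*y,Sn*x+C*y])/1000
def toC(p): d=(np.array(p)[:2]-O)*1000; return np.array([C*d[0]+Sn*d[1],-Sn*d[0]+C*d[1]])
def jaw():
    s=status.get_state(); M=R.from_euler('xyz',s['ee_rot']).as_matrix(); return M,s
E
python3 - <<'E'
from h import *
M,s=jaw(); print(M.round(3)); print('jaw deg',np.degrees(np.arctan2(M[1,1],M[0,1])))
print('axis',W(-85,33),'gate_back',W(-30,0))
T=lambda u,v:(205+u/4.8-.4,120+v/4.8-.4)
S=lambda u,v:(165+u/5-.4,175+v/5-.4)
print(two(T(129,449),S(387,496)), 'pegbottom?')
for z in(.042,.071): print(toC(onz('side',*S(390,450),z)))
# where would the peg top project for cam 0..0.2
for c in(0,.1,.18):
    a=np.radians(155)-c; p=W(-85+55*np.cos(a),33+55*np.sin(a))
    for z in(.042,.071):
        u=proj('top',[*p,z]);v=proj('side',[*p,z]); print(c,z,[(u[0]-204.6)*4.8,(u[1]-119.6)*4.8],[(v[0]-164.6)*5,(v[1]-174.6)*5])
E
```

```text
[[-0.001 -0.448  0.894]
 [ 0.001  0.894  0.448]
 [-1.     0.002 -0.   ]]
jaw deg 116.6257522218348
axis [0.52694796 0.12253569] gate_back [0.57412208 0.07907764]
(array([ 0.49646092,  0.16578488, -0.00597954]), np.float64(0.004005649345902136)) pegbottom?
[-130.11879765   66.66634421]
[-147.51118473   78.09831461]
0 0.042 [np.float64(138.24997044439718), np.float64(461.3255747094052)] [np.float64(410.58548469864536), np.float64(445.45439891734463)]
0 0.071 [np.float64(134.060346563546), np.float64(454.9299294189842)] [np.float64(408.3298022963895), np.float64(413.64423201413035)]
0.1 0.042 [np.float64(132.06847593712396), np.float64(456.0264224779551)] [np.float64(400.586253620566), np.float64(447.1491215605805)]
0.1 0.071 [np.float64(127.76805345663128), np.float64(449.536770380828)] [np.float64(398.15586585491275), np.float64(415.3481362415597)]
0.18 0.042 [np.float64(127.53902804276963), np.float64(451.3609295661044)] [np.float64(392.4908037805143), np.float64(447.91734631898134)]
0.18 0.071 [np.float64(123.15771957745551), np.float64(444.78860598158826)] [np.float64(389.91936034743037), np.float64(416.1201295942926)]
```

```bash
python3 - <<'E'
from h import *
print(W(-144,42), (W(-144,42)-status.get_state()['eef_pos'][:2])*1000)
E
```

```text
[0.47099467 0.14330176] [168.52674304 746.53749658]
```

>>> apply_moves:
  commands:
    - {"dx": 15,"dy": 50,"spin": 4,"hand": 1}
    - {"dx": 15,"dy": 55,"spin": 4,"hand": 1}
    - {"dx": 15,"dy": 55,"spin": 4,"hand": 1}
    - {"dx": 15,"dy": 55,"spin": 4,"hand": 1}
    - {"dx": 15,"dy": 55,"spin": 3,"hand": 1}
  grip_force: 20

```text
invalid input at $.commands[0]: expected keys dx, dy, dz, spin, hand
```

>>> apply_moves:
  commands:
    - {"dx": 15,"dy": 50,"dz": 0,"spin": 4,"hand": 1}
    - {"dx": 15,"dy": 55,"dz": 0,"spin": 4,"hand": 1}
    - {"dx": 15,"dy": 55,"dz": 0,"spin": 4,"hand": 1}
    - {"dx": 15,"dy": 55,"dz": 0,"spin": 4,"hand": 1}
    - {"dx": 15,"dy": 55,"dz": 0,"spin": 3,"hand": 1}
  grip_force: 20

```text
t: 0.72
eef_pos: [0.3776, -0.3317, 0.4044]
ee_rot: [1.637, 1.571, 2.435]
force: [0.6, -0.0, -0.8]
width: 0.0432
```

>>> apply_moves:
  commands:
    - {"dx": 15,"dy": 55,"dz": 0,"spin": 0,"hand": 1}
    - {"dx": 15,"dy": 55,"dz": 0,"spin": 0,"hand": 1}
    - {"dx": 15,"dy": 55,"dz": 0,"spin": 0,"hand": 1}
    - {"dx": 15,"dy": 55,"dz": 0,"spin": 0,"hand": 1}
    - {"dx": 15,"dy": 55,"dz": 0,"spin": 0,"hand": 1}

```text
t: 1.35
eef_pos: [0.4525, -0.0565, 0.4047]
ee_rot: [-0.28, 1.57, 0.516]
force: [1.1, -0.7, 0.3]
width: 0.0008
```

```bash
python3 - <<'E'
from h import *
M,s=jaw(); print('jaw deg',np.degrees(np.arctan2(M[1,1],M[0,1])),s['t'],s['q'].round(2),s['eef_pos'],s['width'],s['force'])
print((W(-144,42)-s['eef_pos'][:2])*1000)
E
```

```text
jaw deg 135.63974617470737 1.35 [ 0.31 -0.01 -0.45 -0.   -1.13 -1.08] [ 0.45245391 -0.05652196  0.40474411] 0.0008068560471182805 [ 1.0675078  -0.67069007  0.31069829]
[ 18.54076146 199.82372351]
```

>>> apply_moves:
  commands:
    - {"dx": 0,"dy": 0,"dz": 0,"spin": 10,"hand": 1}
    - {"dx": 0,"dy": 0,"dz": 0,"spin": 10,"hand": 1}
    - {"dx": 0,"dy": 0,"dz": 0,"spin": 10,"hand": 1}
    - {"dx": 0,"dy": 0,"dz": 0,"spin": 10,"hand": 1}
    - {"dx": 0,"dy": 0,"dz": 0,"spin": 10,"hand": 1}

```text
t: 1.98
eef_pos: [0.4524, -0.0583, 0.4044]
ee_rot: [1.422, 1.57, 3.097]
force: [-0.6, 0.2, -0.7]
width: 0.0005
```

>>> apply_moves:
  commands:
    - {"dx": 0,"dy": 20,"dz": 0,"spin": 10,"hand": 1}
    - {"dx": 0,"dy": 20,"dz": 0,"spin": 10,"hand": 1}
    - {"dx": 0,"dy": 20,"dz": 0,"spin": 10,"hand": 1}
    - {"dx": 0,"dy": 20,"dz": 0,"spin": 10,"hand": 1}
    - {"dx": 0,"dy": 20,"dz": 0,"spin": 10,"hand": 1}

```text
t: 2.6
eef_pos: [0.4523, 0.0422, 0.4044]
ee_rot: [0.838, 1.57, -2.898]
force: [0.5, -0.2, 0.5]
width: 0.0006
```

>>> apply_moves:
  commands:
    - {"dx": 4,"dy": 20,"dz": 0,"spin": 10,"hand": 1}
    - {"dx": 4,"dy": 20,"dz": 0,"spin": 10,"hand": 1}
    - {"dx": 4,"dy": 20,"dz": 0,"spin": 10,"hand": 1}
    - {"dx": 4,"dy": 20,"dz": 0,"spin": 10,"hand": 1}
    - {"dx": 2,"dy": 20,"dz": 0,"spin": 10,"hand": 1}

```text
t: 3.22
eef_pos: [0.4705, 0.1422, 0.4043]
ee_rot: [0.213, 1.57, -2.65]
force: [0.8, -0.2, -0.4]
width: 0.0004
```

>>> apply_moves:
  commands:
    - {"dx": 0,"dy": 0,"dz": -25,"spin": 10,"hand": 1}
    - {"dx": 0,"dy": 0,"dz": -25,"spin": 10,"hand": 1}
    - {"dx": 0,"dy": 0,"dz": -25,"spin": 10,"hand": 1}
    - {"dx": 0,"dy": 0,"dz": 0,"spin": 0,"hand": 1}
    - {"dx": 0,"dy": 0,"dz": 0,"spin": 0,"hand": 1}

```text
t: 3.85
eef_pos: [0.4709, 0.1418, 0.3305]
ee_rot: [2.486, 1.57, 0.137]
force: [0.1, 0.0, 0.2]
width: 0.0003
```

```bash
cat >> h.py <<'E'
def rep(x,y,z):
    M,s=jaw(); a=np.degrees(np.arctan2(M[1,1],M[0,1])); print('jawW',round(a,1),'jawC',round(a+11.7,1),'t',s['t'],s['q'].round(2),'C',toC(s['eef_pos']).round(1),'tipz',s['eef_pos'][2]-.178,'F',s['force'].round(1))
    print('to go',((W(x,y)-s['eef_pos'][:2])*1000).round(1),z-(s['eef_pos'][2]-.178)*1000)
E
python3 - <<'E'
from h import *
rep(-144,42,50)
for n,b in (("top",(190,110,150,140,4.2)),("side",(165,155,150,130,4.5))):
    f=viewer.grab_frame(n); crop(n,f,*b,f"pics/{n}1.png")
E
```

```text
jawW -44.6 jawC -32.9 t 3.85 [ 0.69  0.12 -0.49  0.   -0.96  1.67] C [-143.8   40.5] tipz 0.15246094710801528 F [0.1 0.  0.2]
to go [0.1 1.5] -102.46094710801529
```

View pics/top1.png

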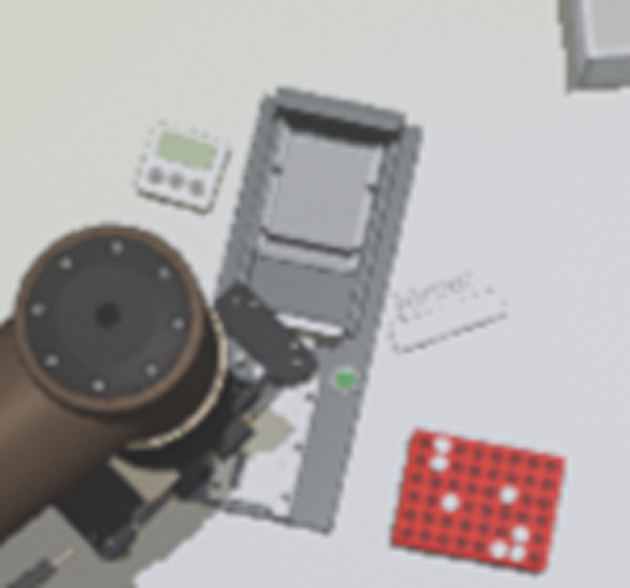

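View pics/side1.png

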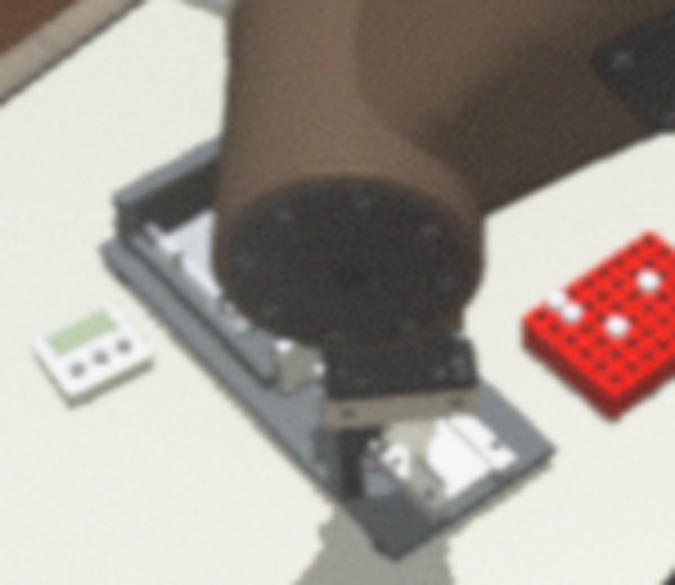

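The side view shows the closed fingers just right of the lever, on the tongue side near crop (435,480). The top view is blocked by the wrist. Next I descend with about 8 mm of clearance to the peg.

>>> apply_moves:
  commands:
    - {"dx": 0,"dy": 0,"dz": -30,"spin": 0,"hand": 1}
    - {"dx": 0,"dy": 0,"dz": -25,"spin": 0,"hand": 1}
    - {"dx": 0,"dy": 0,"dz": -20,"spin": 0,"hand": 1}
    - {"dx": 0,"dy": 0,"dz": -15,"spin": 0,"hand": 1}
    - {"dx": 0,"dy": 0,"dz": -12,"spin": 0,"hand": 1}

```text
t: 4.58
eef_pos: [0.4709, 0.1419, 0.2278]
ee_rot: [2.946, 1.57, 0.6]
force: [0.0, 0.3, -0.4]
width: 0.0003
```

```bash
python3 - <<'E'
from h import *
rep(-144,42,50)
for n,b in (("side",(185,185,120,100,6)),):
    f=viewer.grab_frame(n); crop(n,f,*b,f"pics/{n}2.png")
u=proj('side',[*W(-144,41),.05]); print((u[0]-185)*6,(u[1]-185)*6)
# pusher path relative to axis: for lever angle th (caster frame), centre = peg + d*ccw tangent
d=15.5
prev=None
for th in range(148,20,-6):
    a=np.radians(th); p=W(-85+55*np.cos(a)-d*np.sin(a),33+55*np.sin(a)+d*np.cos(a))*1000
    print(th,p.round(1), None if prev is None else (p-prev).round(1)); prev=p
E
```

```text
jawW -44.4 jawC -32.7 t 4.575 [ 0.69  0.26 -0.61  0.   -0.7   1.67] C [-143.8   40.6] tipz 0.049807228511776575 F [ 0.   0.3 -0.4]
to go [0.1 1.4] 0.19277148822342838
408.77452817526296 456.8922785228897
148 [476.5 149.3] None
142 [479.5 154.4] [3.1 5.1]
136 [483.1 159.2] [3.6 4.8]
130 [487.2 163.6] [4.1 4.4]
124 [491.7 167.5] [4.5 3.9]
118 [496.6 171. ] [4.9 3.4]
112 [501.9 173.9] [5.2 2.9]
106 [507.4 176.2] [5.5 2.3]
100 [513.1 178. ] [5.7 1.8]
94 [518.9 179.1] [5.9 1.1]
88 [524.9 179.6] [6.  0.5]
82 [530.9 179.5] [ 6.  -0.1]
76 [536.8 178.8] [ 5.9 -0.7]
70 [542.7 177.5] [ 5.8 -1.3]
64 [548.3 175.5] [ 5.7 -1.9]
58 [553.7 173. ] [ 5.4 -2.5]
52 [558.9 169.9] [ 5.1 -3.1]
46 [563.6 166.3] [ 4.8 -3.6]
40 [568.  162.3] [ 4.4 -4.1]
34 [571.9 157.8] [ 3.9 -4.5]
28 [575.4 152.9] [ 3.4 -4.9]
22 [578.3 147.6] [ 2.9 -5.2]
```

View pics/side2.png

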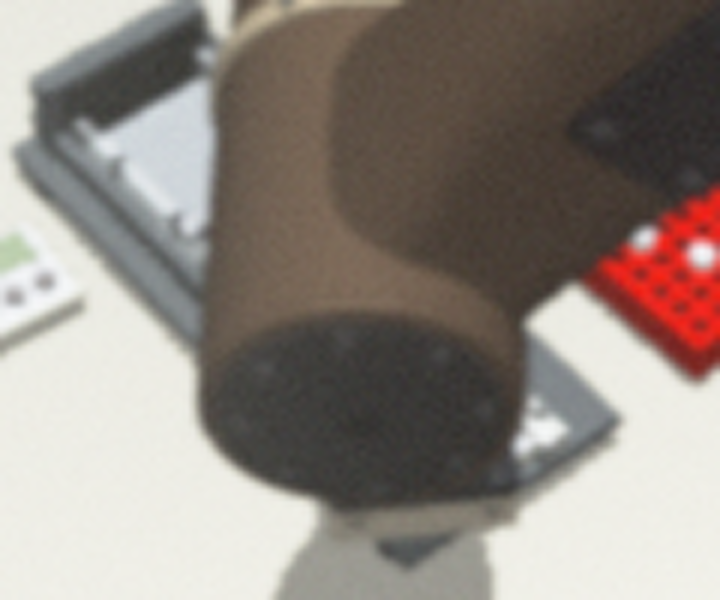

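>>> apply_moves:
  commands:
    - {"dx": 3,"dy": 4,"dz": 0,"spin": 0,"hand": 1}
    - {"dx": 2.5,"dy": 3.5,"dz": 0,"spin": 0,"hand": 1}
    - {"dx": 3,"dy": 5,"dz": 0,"spin": -6,"hand": 1}
    - {"dx": 3.5,"dy": 5,"dz": 0,"spin": -6,"hand": 1}
    - {"dx": 4,"dy": 4.5,"dz": 0,"spin": -6,"hand": 1}

```text
t: 5.25
eef_pos: [0.4865, 0.1637, 0.2282]
ee_rot: [0.188, 1.57, -2.475]
force: [-1.3, -0.9, 1.2]
width: 0.0003
```

```bash
python3 - <<'E'
from h import *
rep(-144,42,50)
for n,b in (("side",(185,185,120,100,6)),("top",(190,110,150,140,4.2))):
    f=viewer.grab_frame(n); crop(n,f,*b,f"pics/{n}3.png")
E
```

```text
jawW -62.6 jawC -50.9 t 5.25 [ 0.71  0.29 -0.56 -0.   -0.72  1.34] C [-132.9   65.2] tipz 0.05017315757116411 F [-1.3 -0.9  1.2]
to go [-15.5 -20.4] -0.17315757116411135
```

View pics/side3.png

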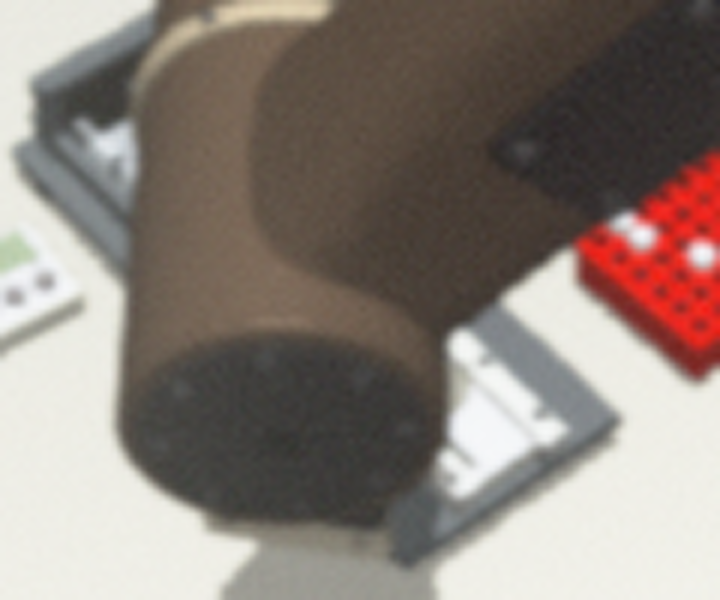

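View pics/top3.png

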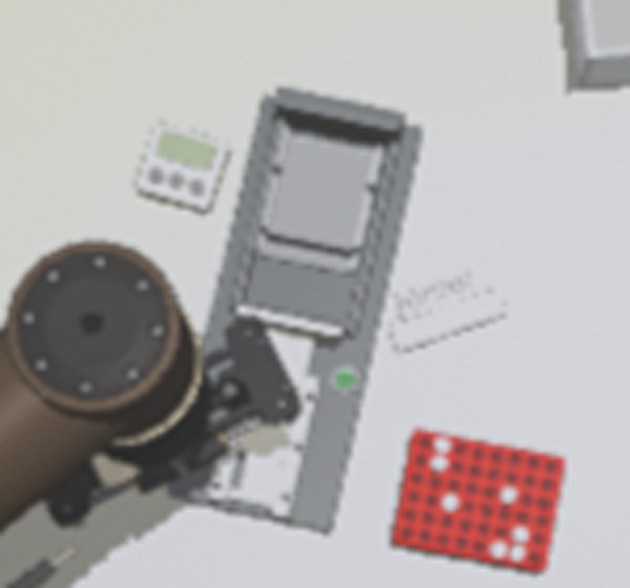

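The views are mostly blocked by the wrist, and the dam hasn't moved. The opposing force of about 2 N matches the peg's friction, so the peg is moving. I'll continue the arc.

>>> apply_moves:
  commands:
    - {"dx": 4.5,"dy": 4,"dz": 0,"spin": -6,"hand": 1}
    - {"dx": 5,"dy": 3.5,"dz": 0,"spin": -6,"hand": 1}
    - {"dx": 5,"dy": 3,"dz": 0,"spin": -6,"hand": 1}
    - {"dx": 5.5,"dy": 2.5,"dz": 0,"spin": -6,"hand": 1}
    - {"dx": 6,"dy": 1.5,"dz": 0,"spin": -6,"hand": 1}

```text
t: 5.98
eef_pos: [0.5124, 0.1783, 0.2279]
ee_rot: [-1.316, 1.57, 1.783]
force: [-2.3, 1.8, -0.2]
width: 0.0008
```

>>> apply_moves:
  commands:
    - {"dx": 6,"dy": 1,"dz": 0,"spin": -6,"hand": 1}
    - {"dx": 6,"dy": 0.5,"dz": 0,"spin": -6,"hand": 1}
    - {"dx": 6,"dy": 0,"dz": 0,"spin": -6,"hand": 1}
    - {"dx": 6,"dy": -0.5,"dz": 0,"spin": -6,"hand": 1}
    - {"dx": 5.5,"dy": -1.5,"dz": 0,"spin": -6,"hand": 1}

```text
t: 6.6
eef_pos: [0.5424, 0.1782, 0.2281]
ee_rot: [-1.649, 1.569, 0.927]
force: [-1.6, 2.4, -0.1]
width: 0.0007
```

```bash
python3 - <<'E'
from h import *
rep(-144,42,50)
for n,b in (("side",(185,185,120,100,6)),("top",(190,110,150,140,4.2))):
    f=viewer.grab_frame(n); crop(n,f,*b,f"pics/{n}4.png")
E
```

```text
jawW -122.4 jawC -110.7 t 6.6 [ 0.66  0.36 -0.44 -0.   -0.77  0.35] C [-81.2  90.7] tipz 0.050050665053904764 F [-1.6  2.4 -0.1]
to go [-71.4 -34.9] -0.0506650539047655
```

View pics/top4.png

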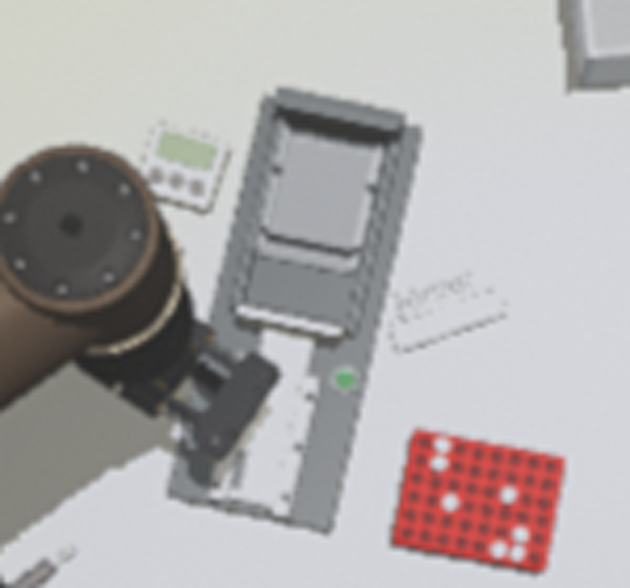

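Force is still near 2–3 N, and in the top view the lever no longer points to the back. I'll keep going to the stop.

>>> apply_moves:
  commands:
    - {"dx": 5.5,"dy": -2,"dz": 0,"spin": -6,"hand": 1}
    - {"dx": 5.5,"dy": -2.5,"dz": 0,"spin": -6,"hand": 1}
    - {"dx": 5,"dy": -3,"dz": 0,"spin": -6,"hand": 1}
    - {"dx": 5,"dy": -3.5,"dz": 0,"spin": -6,"hand": 1}
    - {"dx": 4.5,"dy": -4,"dz": 0,"spin": -6,"hand": 1}

```text
t: 7.32
eef_pos: [0.568, 0.1633, 0.2281]
ee_rot: [-1.391, 1.568, 0.663]
force: [0.2, 3.5, -1.2]
width: 0.0007
```

>>> apply_moves:
  commands:
    - {"dx": 4,"dy": -4.5,"dz": 0,"spin": -6,"hand": 1}
    - {"dx": 3.5,"dy": -5,"dz": 0,"spin": -6,"hand": 1}
    - {"dx": 1.5,"dy": -2.5,"dz": 0,"spin": -3,"hand": 1}
    - {"dx": 1,"dy": -2,"dz": 0,"spin": 0,"hand": 1}
    - {"dx": 0,"dy": 0,"dz": 0,"spin": 0,"hand": 1}

```text
t: 7.95
eef_pos: [0.578, 0.1489, 0.2282]
ee_rot: [-1.354, 1.569, 0.441]
force: [2.3, 2.4, 0.4]
width: 0.0002
```

```bash
python3 - <<'E'
from h import *
rep(-40,69,50)
for n,b in (("side",(185,185,120,100,6)),("top",(190,110,150,140,4.2))):
    f=viewer.grab_frame(n); crop(n,f,*b,f"pics/{n}5.png")
E
```

```text
jawW -167.2 jawC -155.5 t 7.95 [ 0.58  0.4  -0.38  0.   -0.79 -0.36] C [-40.4  69.2] tipz 0.05018325902785706 F [2.3 2.4 0.4]
to go [ 0.3 -0.2] -0.18325902785705495
```

View pics/top5.png

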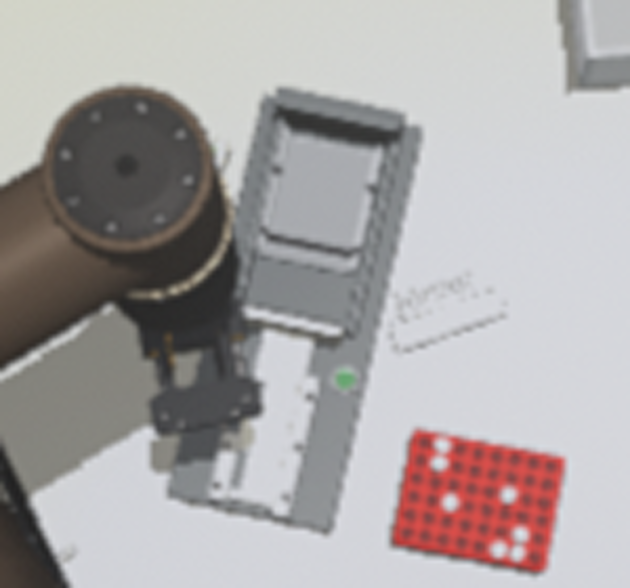

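Force is still only at friction level, so I nudge on until the stop pushes back.

>>> apply_moves:
  commands:
    - {"dx": 0.5,"dy": -1.5,"dz": 0,"spin": 0,"hand": 1}
    - {"dx": 0.5,"dy": -1.5,"dz": 0,"spin": 0,"hand": 1}
    - {"dx": 0.5,"dy": -1,"dz": 0,"spin": 0,"hand": 1}
    - {"dx": 0,"dy": 0,"dz": 0,"spin": 0,"hand": 1}
    - {"dx": 0,"dy": 0,"dz": 0,"spin": 0,"hand": 1}

```text
t: 8.68
eef_pos: [0.5788, 0.1466, 0.228]
ee_rot: [-0.529, 1.567, 1.263]
force: [-3.8, 13.9, 2.1]
width: 0.0004
```

The 14 N reading confirms the release stop. Now I back off, rise, and look.

>>> apply_moves:
  commands:
    - {"dx": -1,"dy": 5,"dz": 0,"spin": 0,"hand": 1}
    - {"dx": -2,"dy": 8,"dz": 0,"spin": 0,"hand": 1}
    - {"dx": 0,"dy": 0,"dz": 30,"spin": 5,"hand": 1}
    - {"dx": 0,"dy": 0,"dz": 30,"spin": 10,"hand": 1}
    - {"dx": 0,"dy": -10,"dz": 0,"spin": 10,"hand": 1}

```text
t: 9.3
eef_pos: [0.5763, 0.148, 0.2899]
ee_rot: [-1.899, 1.568, 0.336]
force: [0.2, -0.2, 0.1]
width: 0.0004
```

>>> apply_moves:
  commands:
    - {"dx": -4,"dy": -15,"dz": 0,"spin": 10,"hand": 1}
    - {"dx": -4,"dy": -15,"dz": 0,"spin": 10,"hand": 1}
    - {"dx": -4,"dy": -15,"dz": 0,"spin": 10,"hand": 1}
    - {"dx": -4,"dy": -10,"dz": 0,"spin": 10,"hand": 1}
    - {"dx": 0,"dy": 0,"dz": 0,"spin": 0,"hand": 1}

```text
t: 9.93
eef_pos: [0.5594, 0.0918, 0.2874]
ee_rot: [0.716, 1.569, -2.643]
force: [0.2, 0.5, 1.2]
width: 0.0005
```

```bash
python3 - <<'E'
from h import *
rep(-52,0,38)
for n,b in (("side",(185,185,120,100,6)),("top",(190,110,150,140,4.2))):
    f=viewer.grab_frame(n); crop(n,f,*b,f"pics/{n}6.png")
E
```

```text
jawW -102.5 jawC -90.8 t 9.925 [ 0.51  0.29 -0.38 -0.   -0.9   0.84] C [-47.    9.5] tipz 0.10936910161125912 F [0.2 0.5 1.2]
to go [-6.8 -8.3] -71.36910161125913
```

View pics/top6.png

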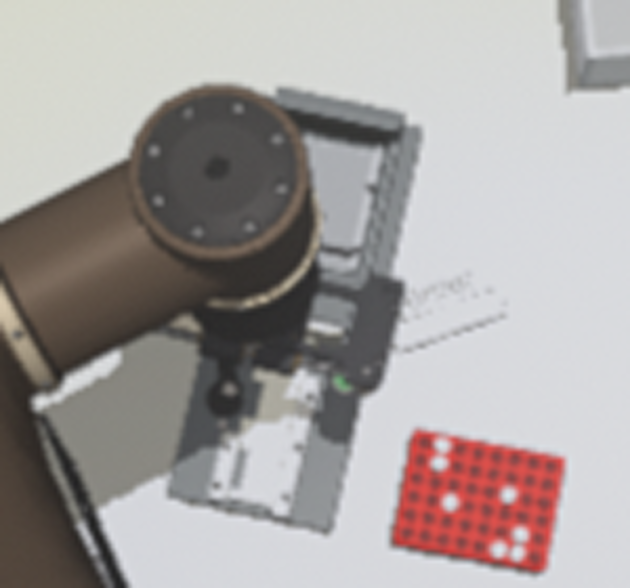

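View pics/side6.png

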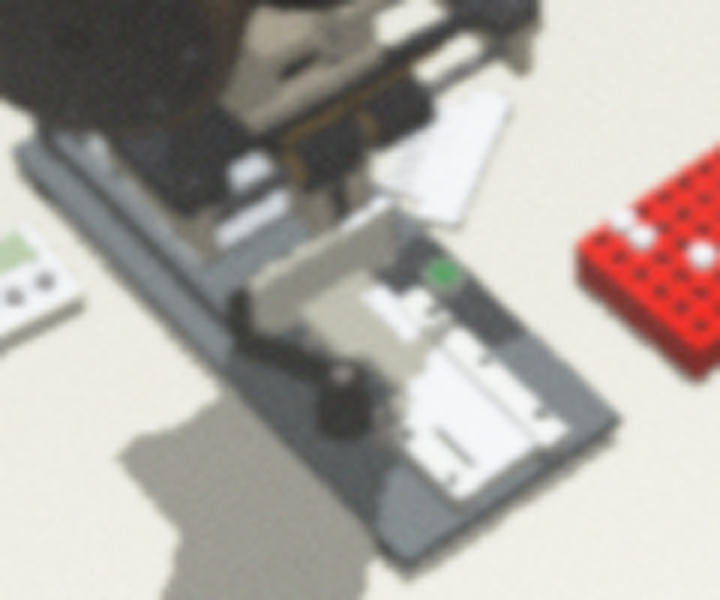

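The side view shows the lever swung forward, with the peg at crop (240,310) beside the dam's left end, so the cam is released. The dam is still parked. I'll go down behind it.

>>> apply_moves:
  commands:
    - {"dx": -8,"dy": -8,"dz": 0,"spin": 0,"hand": 1}
    - {"dx": 0,"dy": 0,"dz": -20,"spin": 0,"hand": 1}
    - {"dx": 0,"dy": 0,"dz": -20,"spin": 0,"hand": 1}
    - {"dx": 0,"dy": 0,"dz": -18,"spin": 0,"hand": 1}
    - {"dx": 0,"dy": 0,"dz": -11,"spin": 0,"hand": 1}

```text
t: 10.65
eef_pos: [0.5515, 0.0844, 0.2178]
ee_rot: [0.656, 1.569, -2.703]
force: [0.3, 0.8, -0.1]
width: -0.0
```

```bash
python3 - <<'E'
from h import *
rep(-40,0,38)
print('per10mm',(W(10,0)-W(0,0))*1000, 'end', W(-30+55-9.5,0))
for n,b in (("side",(165,165,150,120,5)),):
    f=viewer.grab_frame(n); crop(n,f,*b,f"pics/{n}7.png")
E
```

```text
jawW -102.4 jawC -90.7 t 10.65 [ 0.5   0.36 -0.47 -0.   -0.74  0.85] C [-53.3   0.6] tipz 0.039784690806186074 F [ 0.3  0.8 -0.1]
to go [12.9 -3.3] -1.7846908061860773
per10mm [ 9.79264062 -2.02587997] end [0.61867859 0.06985989]
```

View pics/side7.png

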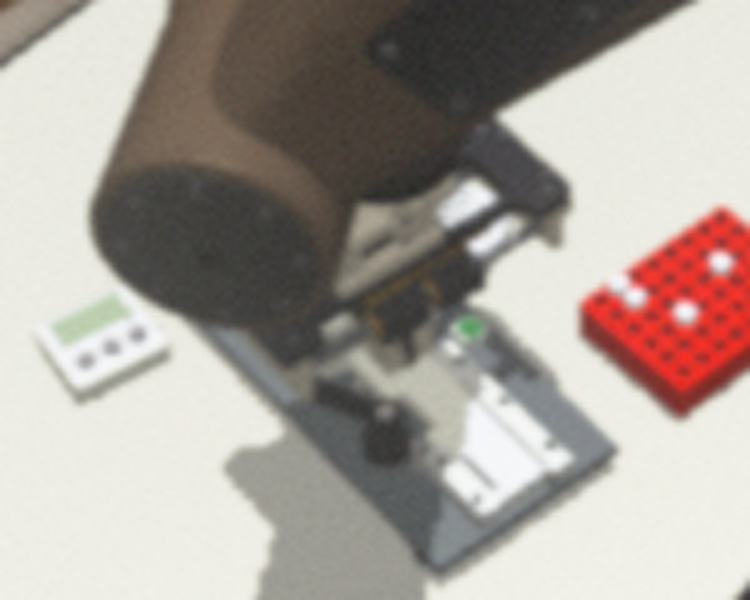

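The fingers stand over the tongue behind the dam, clear of the lever. Pushing forward.

>>> apply_moves:
  commands:
    - {"dx": 5,"dy": -1,"dz": 0,"spin": 0,"hand": 1}
    - {"dx": 5,"dy": -1,"dz": 0,"spin": 0,"hand": 1}
    - {"dx": 5,"dy": -1,"dz": 0,"spin": 0,"hand": 1}
    - {"dx": 5,"dy": -1,"dz": 0,"spin": 0,"hand": 1}
    - {"dx": 5,"dy": -1,"dz": 0,"spin": 0,"hand": 1}

```text
t: 11.32
eef_pos: [0.5773, 0.0795, 0.2188]
ee_rot: [-0.035, 1.571, 2.89]
force: [-2.7, -0.5, 2.0]
width: 0.0005
```

>>> apply_moves:
  commands:
    - {"dx": 5,"dy": -1,"dz": 0,"spin": 0,"hand": 1}
    - {"dx": 5,"dy": -1,"dz": 0,"spin": 0,"hand": 1}
    - {"dx": 5,"dy": -1,"dz": 0,"spin": 0,"hand": 1}
    - {"dx": 5,"dy": -1,"dz": 0,"spin": 0,"hand": 1}
    - {"dx": 5,"dy": -1,"dz": 0,"spin": 0,"hand": 1}

```text
t: 11.95
eef_pos: [0.6023, 0.0744, 0.2186]
ee_rot: [0.764, 1.57, -2.594]
force: [-2.1, -0.4, 2.1]
width: 0.0003
```

```bash
python3 - <<'E'
from h import *
rep(15.5,0,40)
for n,b in (("side",(165,165,150,120,5)),("top",(190,110,150,140,4.2))):
    f=viewer.grab_frame(n); crop(n,f,*b,f"pics/{n}8.png")
E
```

```text
jawW -102.4 jawC -90.7 t 11.95 [ 0.44  0.43 -0.36  0.   -0.78  0.91] C [-1.5  1.2] tipz 0.04056605972891536 F [-2.1 -0.4  2.1]
to go [16.4 -4.6] -0.5660597289153628
```

View pics/side8.png

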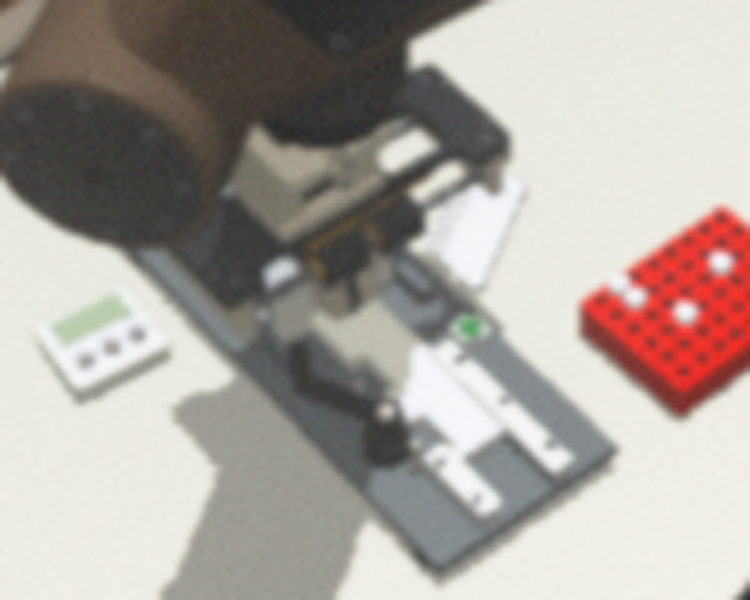

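View pics/top8.png

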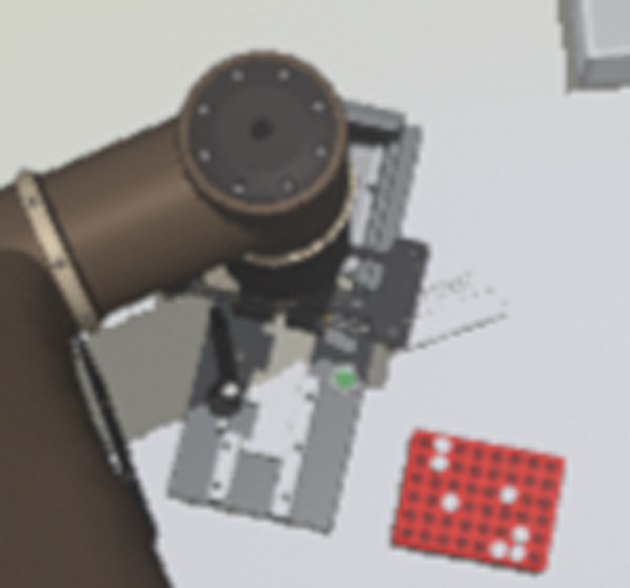

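The tongue has slid forward and the lever stays released. About 17 mm is left, so I go slower and watch the force.

>>> apply_moves:
  commands:
    - {"dx": 3,"dy": -0.5,"dz": 0,"spin": 0,"hand": 1}
    - {"dx": 3,"dy": -1,"dz": 0,"spin": 0,"hand": 1}
    - {"dx": 3,"dy": -0.5,"dz": 0,"spin": 0,"hand": 1}
    - {"dx": 2.5,"dy": -1,"dz": 0,"spin": 0,"hand": 1}
    - {"dx": 2,"dy": 0,"dz": 0,"spin": 0,"hand": 1}

```text
t: 12.68
eef_pos: [0.6155, 0.0715, 0.2186]
ee_rot: [0.648, 1.57, -2.709]
force: [-3.0, 0.1, -0.1]
width: 0.0005
```

>>> apply_moves:
  commands:
    - {"dx": 1,"dy": 0,"dz": 0,"spin": 0,"hand": 1}
    - {"dx": 1,"dy": -0.5,"dz": 0,"spin": 0,"hand": 1}
    - {"dx": 0.5,"dy": 0,"dz": 0,"spin": 0,"hand": 1}
    - {"dx": 0,"dy": 0,"dz": 0,"spin": 0,"hand": 1}
    - {"dx": 0,"dy": 0,"dz": 0,"spin": 0,"hand": 1}

```text
t: 13.3
eef_pos: [0.618, 0.071, 0.2186]
ee_rot: [0.982, 1.571, -2.376]
force: [-2.7, -0.7, -0.3]
width: 0.0003
```

```bash
python3 - <<'E'
from h import *
rep(15.5,0,40)
E
```

```text
jawW -102.4 jawC -90.7 t 13.3 [ 0.43  0.45 -0.33  0.   -0.8   0.93] C [14.6  1. ] tipz 0.040593057071165145 F [-2.7 -0.7 -0.3]
to go [ 0.7 -1.2] -0.5930570711651484
```

>>> apply_moves:
  commands:
    - {"dx": 1,"dy": 0,"dz": 0,"spin": 0,"hand": 1}
    - {"dx": 1,"dy": -0.5,"dz": 0,"spin": 0,"hand": 1}
    - {"dx": 0.5,"dy": 0,"dz": 0,"spin": 0,"hand": 1}
    - {"dx": 0,"dy": 0,"dz": 0,"spin": 0,"hand": 1}
    - {"dx": 0,"dy": 0,"dz": 0,"spin": 0,"hand": 1}

```text
t: 13.92
eef_pos: [0.6194, 0.0708, 0.2186]
ee_rot: [0.269, 1.568, -3.088]
force: [-8.8, 2.1, 5.0]
width: 0.0001
```

>>> apply_moves:
  commands:
    - {"dx": 1,"dy": 0,"dz": 0,"spin": 0,"hand": 1}
    - {"dx": 0.5,"dy": 0,"dz": 0,"spin": 0,"hand": 1}
    - {"dx": 0,"dy": 0,"dz": 0,"spin": 0,"hand": 1}
    - {"dx": 0,"dy": 0,"dz": 0,"spin": 0,"hand": 1}
    - {"dx": 0,"dy": 0,"dz": 0,"spin": 0,"hand": 1}

```text
t: 14.55
eef_pos: [0.6199, 0.0708, 0.2186]
ee_rot: [0.307, 1.566, -3.05]
force: [-15.5, 4.3, 10.6]
width: 0.0004
```

```bash
python3 - <<'E'
from h import *
rep(15.5,0,40)
for n,b in (("side",(165,165,150,120,5)),("top",(190,110,150,140,4.2))):
    f=viewer.grab_frame(n); crop(n,f,*b,f"pics/{n}9.png")
E
```

```text
jawW -102.4 jawC -90.7 t 14.55 [ 0.43  0.45 -0.32 -0.   -0.81  0.93] C [16.5  1.1] tipz 0.04058056967073123 F [-15.5   4.3  10.6]
to go [-1.2 -0.9] -0.5805696707312293
```

View pics/side9.png

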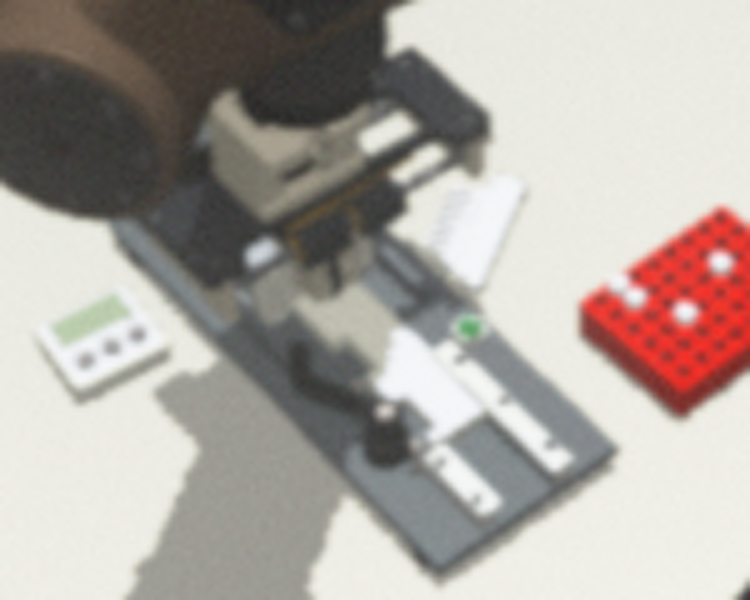

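View pics/top9.png

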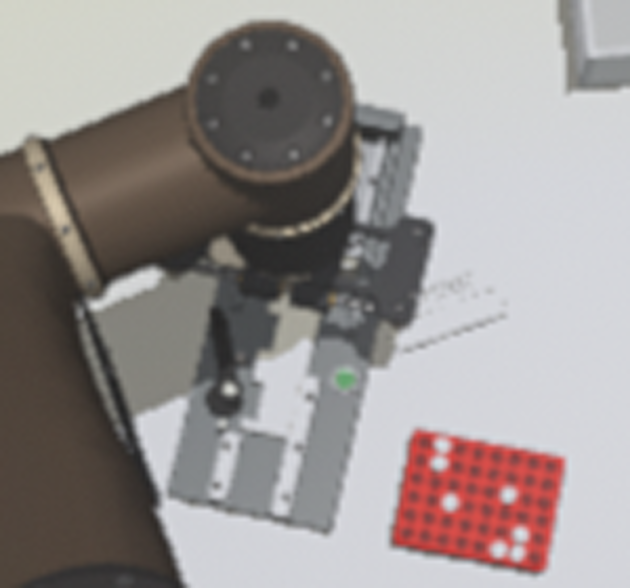

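The force rises to 16 N with no further motion, right where gate should be about 55 mm, and the tongue end is well forward. Now I retreat, rise, and go to the clockwise side of the peg.

>>> apply_moves:
  commands:
    - {"dx": -5,"dy": 1,"dz": 0,"spin": 0,"hand": 1}
    - {"dx": -10,"dy": 2,"dz": 0,"spin": 0,"hand": 1}
    - {"dx": 0,"dy": 0,"dz": 25,"spin": -10,"hand": 1}
    - {"dx": 0,"dy": 0,"dz": 30,"spin": -10,"hand": 1}
    - {"dx": -10,"dy": 10,"dz": 0,"spin": -10,"hand": 1}

```text
t: 15.28
eef_pos: [0.5982, 0.0838, 0.2765]
ee_rot: [-2.093, 1.565, 0.303]
force: [0.0, 1.0, -0.4]
width: 0.0005
```

>>> apply_moves:
  commands:
    - {"dx": -5,"dy": 10,"dz": 0,"spin": -10,"hand": 1}
    - {"dx": 0,"dy": 5,"dz": 0,"spin": -10,"hand": 1}
    - {"dx": 0,"dy": 0,"dz": 0,"spin": -10,"hand": 1}
    - {"dx": 0,"dy": 0,"dz": 0,"spin": -6,"hand": 1}
    - {"dx": 0,"dy": 0,"dz": 0,"spin": 0,"hand": 1}

```text
t: 15.9
eef_pos: [0.592, 0.0987, 0.2738]
ee_rot: [-1.422, 1.57, 0.352]
force: [-0.4, -0.9, -0.5]
width: 0.0003
```

```bash
python3 - <<'E'
from h import *
rep(-25,32,50)
for n,b in (("side",(165,165,150,120,5)),("top",(190,110,150,140,4.2))):
    f=viewer.grab_frame(n); crop(n,f,*b,f"pics/{n}10.png")
E
```

```text
jawW -168.3 jawC -156.6 t 15.9 [ 0.49  0.35 -0.32  0.   -0.89 -0.29] C [-16.5  22.9] tipz 0.09583182433524157 F [-0.4 -0.9 -0.5]
to go [-6.5 10.7] -45.83182433524156
```

View pics/side10.png

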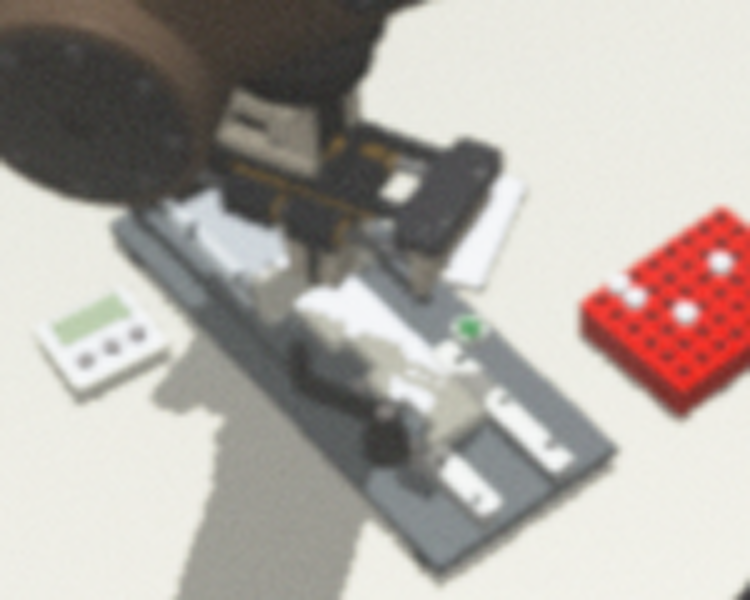

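View pics/top10.png

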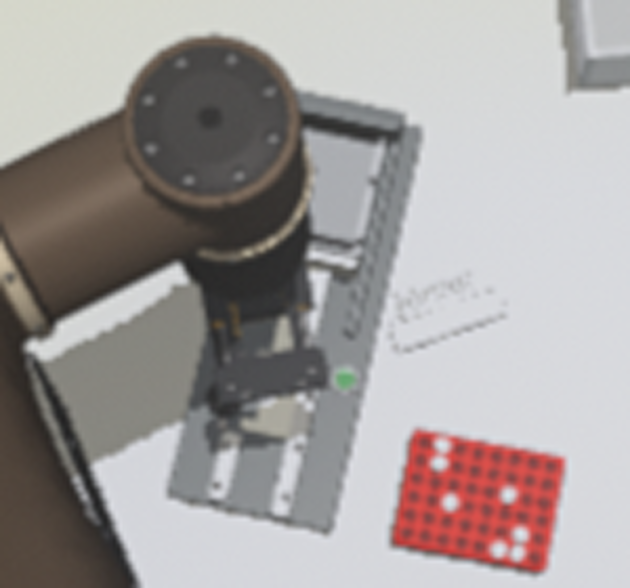

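The dam is now up against the tray at the front (top crop (335,255)), and the lever is still released. Lowering on the inner side of the peg.

>>> apply_moves:
  commands:
    - {"dx": -6,"dy": 7,"dz": 0,"spin": 0,"hand": 1}
    - {"dx": 0,"dy": 0,"dz": -15,"spin": 0,"hand": 1}
    - {"dx": 0,"dy": 0,"dz": -15,"spin": 0,"hand": 1}
    - {"dx": 0,"dy": 0,"dz": -16,"spin": 0,"hand": 1}
    - {"dx": 0,"dy": 0,"dz": 0,"spin": 0,"hand": 1}

```text
t: 16.62
eef_pos: [0.5855, 0.1052, 0.2255]
ee_rot: [1.824, 1.567, -2.685]
force: [-1.2, 0.1, 0.6]
width: 0.0003
```

```bash
python3 - <<'E'
from h import *
d=-15.5
f=lambda th:W(-85+55*np.cos(np.radians(th))-d*np.sin(np.radians(th)),33+55*np.sin(np.radians(th))+d*np.cos(np.radians(th)))*1000
a=np.radians(23)
rep(-85+55*np.cos(a)-d*np.sin(a),33+55*np.sin(a)+d*np.cos(a),50)
prev=f(23)
for th in range(29,162,6):
    p=f(th); print(th,p.round(1),(p-prev).round(1)); prev=p
E
```

```text
jawW -168.4 jawC -156.7 t 16.625 [ 0.51  0.4  -0.38 -0.   -0.79 -0.3 ] C [-24.2  27.9] tipz 0.04746608964447177 F [-1.2  0.1  0.6]
to go [-1.5 12.9] 2.533910355528228
29 [584.1 124.1] [0.1 6. ]
35 [583.6 130.1] [-0.5  6. ]
41 [582.5 135.9] [-1.1  5.9]
47 [580.8 141.7] [-1.7  5.7]
53 [578.5 147.2] [-2.3  5.5]
59 [575.6 152.5] [-2.9  5.3]
65 [572.2 157.4] [-3.4  4.9]
71 [568.3 161.9] [-3.9  4.5]
77 [564. 166.] [-4.3  4.1]
83 [559.3 169.7] [-4.7  3.6]
89 [554.2 172.8] [-5.1  3.1]
95 [548.7 175.4] [-5.4  2.6]
101 [543.1 177.3] [-5.6  2. ]
107 [537.3 178.7] [-5.8  1.4]
113 [531.4 179.5] [-5.9  0.8]
119 [525.4 179.7] [-6.   0.1]
125 [519.4 179.2] [-6.  -0.5]
131 [513.5 178.1] [-5.9 -1.1]
137 [507.8 176.4] [-5.7 -1.7]
143 [502.3 174.1] [-5.5 -2.3]
149 [497.  171.2] [-5.3 -2.9]
155 [492.1 167.8] [-4.9 -3.4]
161 [487.6 163.9] [-4.5 -3.9]
```

>>> apply_moves:
  commands:
    - {"dx": -0.5,"dy": 5,"dz": 1,"spin": 0,"hand": 1}
    - {"dx": -1,"dy": 5,"dz": 1,"spin": 0,"hand": 1}
    - {"dx": 0,"dy": 3,"dz": 0,"spin": 0,"hand": 1}
    - {"dx": 0,"dy": 6,"dz": 0,"spin": 6,"hand": 1}
    - {"dx": -0.5,"dy": 6,"dz": 0,"spin": 6,"hand": 1}

```text
t: 17.25
eef_pos: [0.5843, 0.1308, 0.2303]
ee_rot: [-1.878, 1.57, 0.109]
force: [1.0, -2.0, 0.7]
width: 0.0003
```

>>> apply_moves:
  commands:
    - {"dx": -1,"dy": 6,"dz": 0,"spin": 6,"hand": 1}
    - {"dx": -1.5,"dy": 5.5,"dz": 0,"spin": 6,"hand": 1}
    - {"dx": -2.5,"dy": 5.5,"dz": 0,"spin": 6,"hand": 1}
    - {"dx": -3,"dy": 5.5,"dz": 0,"spin": 6,"hand": 1}
    - {"dx": -3.5,"dy": 5,"dz": 0,"spin": 6,"hand": 1}

```text
t: 17.88
eef_pos: [0.5726, 0.1582, 0.2301]
ee_rot: [-2.581, 1.57, -0.07]
force: [1.2, -2.9, 0.1]
width: 0.0007
```

```bash
python3 - <<'E'
from h import *
rep(-144,42,50)
for n,b in (("side",(165,165,150,120,5)),("top",(190,110,150,140,4.2))):
    f=viewer.grab_frame(n); crop(n,f,*b,f"pics/{n}11.png")
E
```

```text
jawW -126.2 jawC -114.5 t 17.875 [ 0.6   0.39 -0.38  0.   -0.8   0.34] C [-47.5  77.2] tipz 0.0521167449936252 F [ 1.2 -2.9  0.1]
to go [-101.6  -14.9] -2.116744993625204
```

View pics/top11.png

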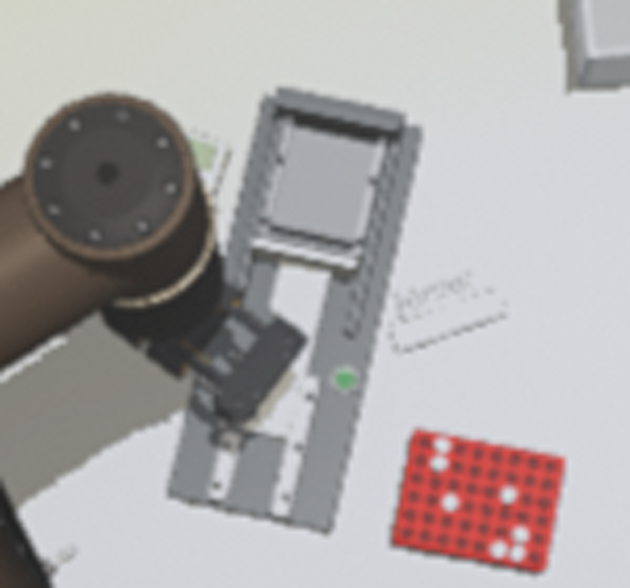

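View pics/side11.png

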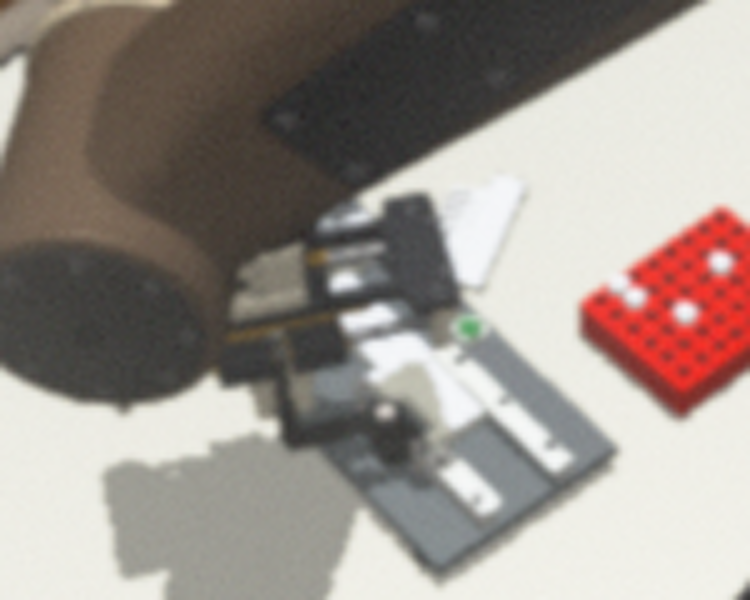

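The top view shows the dam closed on the tray, touching at crop (305,245). The side view shows the lever following, with the peg near (290,390). Continuing from about 65°.

>>> apply_moves:
  commands:
    - {"dx": -4,"dy": 4.5,"dz": 0,"spin": 6,"hand": 1}
    - {"dx": -4.5,"dy": 4,"dz": 0,"spin": 6,"hand": 1}
    - {"dx": -4.5,"dy": 3.5,"dz": 0,"spin": 6,"hand": 1}
    - {"dx": -5,"dy": 3,"dz": 0,"spin": 6,"hand": 1}
    - {"dx": -5.5,"dy": 2.5,"dz": 0,"spin": 6,"hand": 1}

```text
t: 18.6
eef_pos: [0.5493, 0.1756, 0.23]
ee_rot: [-2.827, 1.57, 0.204]
force: [2.4, -2.1, -0.9]
width: -0.0
```

>>> apply_moves:
  commands:
    - {"dx": -5.5,"dy": 2,"dz": 0,"spin": 6,"hand": 1}
    - {"dx": -6,"dy": 1.5,"dz": 0,"spin": 6,"hand": 1}
    - {"dx": -6,"dy": 1,"dz": 0,"spin": 6,"hand": 1}
    - {"dx": -6,"dy": 0,"dz": 0,"spin": 6,"hand": 1}
    - {"dx": -6,"dy": -0.5,"dz": 0,"spin": 6,"hand": 1}

```text
t: 19.23
eef_pos: [0.5199, 0.1796, 0.2301]
ee_rot: [3.022, 1.569, 0.294]
force: [3.2, -2.2, -0.1]
width: 0.0004
```

```bash
python3 - <<'E'
from h import *
rep(-144,42,50)
for n,b in (("side",(165,165,150,120,5)),):
    f=viewer.grab_frame(n); crop(n,f,*b,f"pics/{n}12.png")
E
```

```text
jawW -66.3 jawC -54.6 t 19.225 [ 0.69  0.33 -0.48  0.   -0.75  1.29] C [-103.4   87.5] tipz 0.052074913880416906 F [ 3.2 -2.2 -0.1]
to go [-48.9 -36.3] -2.074913880416908
```

View pics/side12.png

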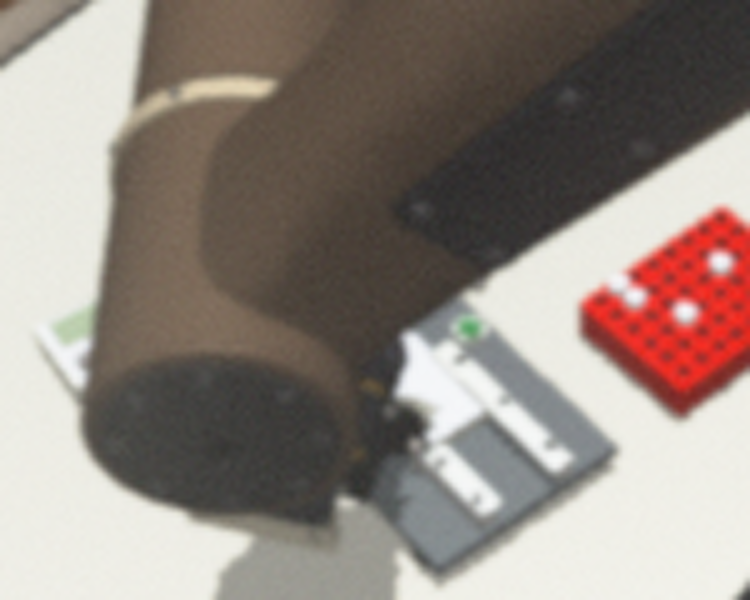

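The lever is at about 125° and force is still near 4 N. I'll finish the arc to 155° and watch for the stop.

>>> apply_moves:
  commands:
    - {"dx": -6,"dy": -1,"dz": 0,"spin": 6,"hand": 1}
    - {"dx": -5.5,"dy": -1.5,"dz": 0,"spin": 6,"hand": 1}
    - {"dx": -5.5,"dy": -2.5,"dz": 0,"spin": 6,"hand": 1}
    - {"dx": -3,"dy": -1.5,"dz": 0,"spin": 3,"hand": 1}
    - {"dx": 0,"dy": 0,"dz": 0,"spin": 0,"hand": 1}

```text
t: 19.9
eef_pos: [0.5, 0.1732, 0.2301]
ee_rot: [2.806, 1.569, 0.44]
force: [3.4, -1.9, 0.5]
width: 0.0007
```

>>> apply_moves:
  commands:
    - {"dx": -2,"dy": -1.5,"dz": 0,"spin": 3,"hand": 1}
    - {"dx": -2.5,"dy": -1.5,"dz": 0,"spin": 3,"hand": 1}
    - {"dx": -1.5,"dy": -1,"dz": 0,"spin": 0,"hand": 1}
    - {"dx": 0,"dy": 0,"dz": 0,"spin": 0,"hand": 1}
    - {"dx": 0,"dy": 0,"dz": 0,"spin": 0,"hand": 1}

```text
t: 20.52
eef_pos: [0.4939, 0.1693, 0.2299]
ee_rot: [2.581, 1.57, 0.322]
force: [4.9, -2.6, 1.3]
width: 0.0005
```

```bash
python3 - <<'E'
from h import *
rep(-128,70,50)
E
```

```text
jawW -39.4 jawC -27.7 t 20.525 [ 0.71  0.3  -0.54  0.   -0.73  1.75] C [-126.8   72.1] tipz 0.051885424130016566 F [ 4.9 -2.6  1.3]
to go [-1.6 -1.8] -1.8854241300165668
```

```bash
python3 - <<'E'
from h import *
for n,b in (("side",(165,165,150,120,5)),("top",(190,110,150,140,4.2))):
    f=viewer.grab_frame(n); crop(n,f,*b,f"pics/{n}13.png")
E
```

```text
(no output)
```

View pics/top13.png

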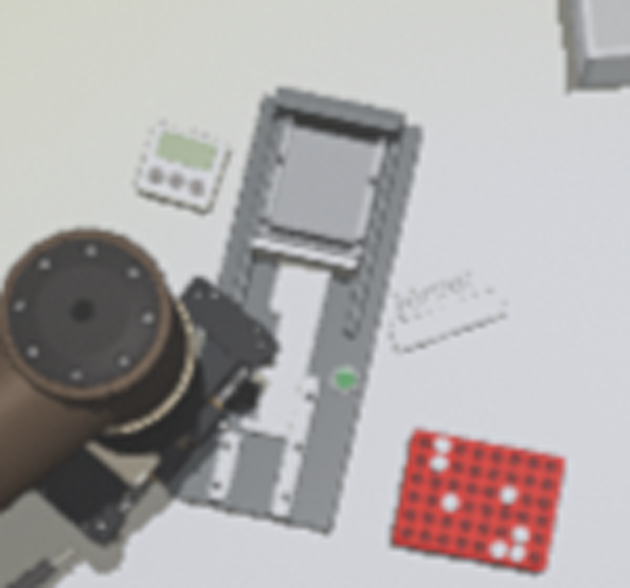

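View pics/side13.png

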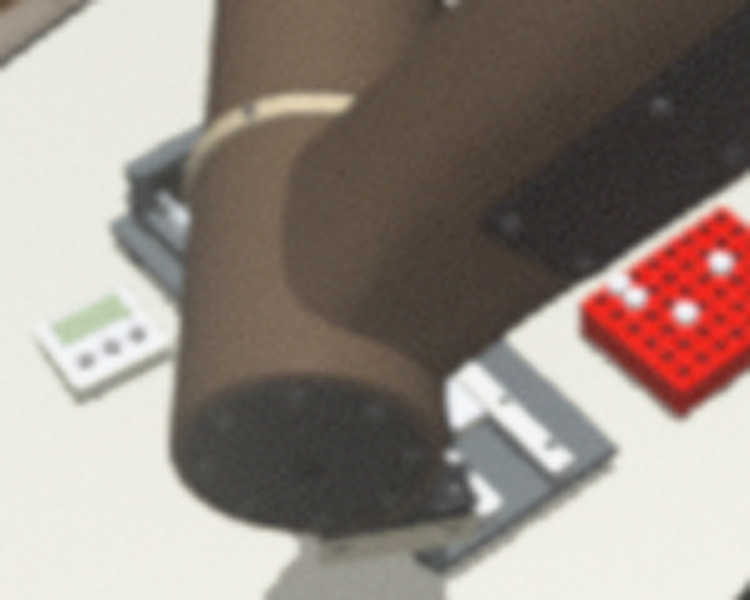

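The dam is still closed on the tray, and the disc at (245,390) now overlaps the tongue edge. Easing on to the locked stop.

>>> apply_moves:
  commands:
    - {"dx": -1.5,"dy": -1.5,"dz": 0,"spin": 0,"hand": 1}
    - {"dx": -1.5,"dy": -1.5,"dz": 0,"spin": 2,"hand": 1}
    - {"dx": -1,"dy": -1,"dz": 0,"spin": 0,"hand": 1}
    - {"dx": 0,"dy": 0,"dz": 0,"spin": 0,"hand": 1}
    - {"dx": 0,"dy": 0,"dz": 0,"spin": 0,"hand": 1}

```text
t: 21.25
eef_pos: [0.4914, 0.1671, 0.2304]
ee_rot: [2.896, 1.564, 0.674]
force: [10.3, 5.0, -5.3]
width: 0.0004
```

>>> apply_moves:
  commands:
    - {"dx": -1,"dy": -1,"dz": 0,"spin": 0,"hand": 1}
    - {"dx": -0.5,"dy": -0.5,"dz": 0,"spin": 0,"hand": 1}
    - {"dx": 0,"dy": 0,"dz": 0,"spin": 0,"hand": 1}
    - {"dx": 0,"dy": 0,"dz": 0,"spin": 0,"hand": 1}
    - {"dx": 0,"dy": 0,"dz": 0,"spin": 0,"hand": 1}

```text
t: 21.88
eef_pos: [0.4908, 0.1665, 0.2307]
ee_rot: [2.887, 1.561, 0.665]
force: [15.2, 8.5, -9.4]
width: 0.0002
```

Against the stop at 17 N. Now I back off along the contact normal, rise, and clear the view.

>>> apply_moves:
  commands:
    - {"dx": 4,"dy": 5,"dz": 0,"spin": 0,"hand": 1}
    - {"dx": 7,"dy": 8,"dz": 0,"spin": 0,"hand": 1}
    - {"dx": 0,"dy": 0,"dz": 30,"spin": 0,"hand": 1}
    - {"dx": 0,"dy": 0,"dz": 45,"spin": 0,"hand": 1}
    - {"dx": 0,"dy": 0,"dz": 60,"spin": 0,"hand": 1}

```text
t: 22.5
eef_pos: [0.4981, 0.1764, 0.3643]
ee_rot: [-0.413, 1.565, -2.636]
force: [0.8, 0.5, 0.4]
width: 0.0004
```

>>> apply_moves:
  commands:
    - {"dx": -15,"dy": -55,"dz": 20,"spin": 0,"hand": 1}
    - {"dx": -15,"dy": -60,"dz": 10,"spin": 0,"hand": 1}
    - {"dx": -10,"dy": -60,"dz": 0,"spin": 0,"hand": 1}
    - {"dx": -5,"dy": -60,"dz": 0,"spin": 0,"hand": 1}
    - {"dx": 0,"dy": -60,"dz": 0,"spin": 0,"hand": 1}

```text
t: 23.12
eef_pos: [0.4529, -0.1197, 0.3946]
ee_rot: [-1.674, 1.57, 2.386]
force: [1.3, -0.0, 0.7]
width: 0.0004
```

>>> apply_moves:
  commands:
    - {"dx": 0,"dy": -60,"dz": 0,"spin": 0,"hand": 1}
    - {"dx": 0,"dy": -60,"dz": 0,"spin": 0,"hand": 1}
    - {"dx": 0,"dy": -60,"dz": 0,"spin": 0,"hand": 1}
    - {"dx": 0,"dy": -50,"dz": 0,"spin": 0,"hand": 1}
    - {"dx": 0,"dy": 0,"dz": 0,"spin": 0,"hand": 1}

```text
t: 23.75
eef_pos: [0.4534, -0.3507, 0.3931]
ee_rot: [-1.376, 1.567, 2.68]
force: [-0.2, 0.3, -0.7]
width: 0.0008
```

```bash
python3 - <<'E'
from h import *
rep(-128,70,50)
f=viewer.grab_frame('top');crop('top',f,205,120,130,125,4.8,'pics/top14.png')
f=viewer.grab_frame('side');crop('side',f,165,175,150,110,5,'pics/side14.png')
E
```

```text
jawW -37.6 jawC -25.9 t 23.75 [-0.32  0.2  -0.23 -0.   -1.14  2.8 ] C [ -61.1 -445.4] tipz 0.21505763407236778 F [-0.2  0.3 -0.7]
to go [ 38.9 518.2] -165.05763407236776
```

View pics/top14.png

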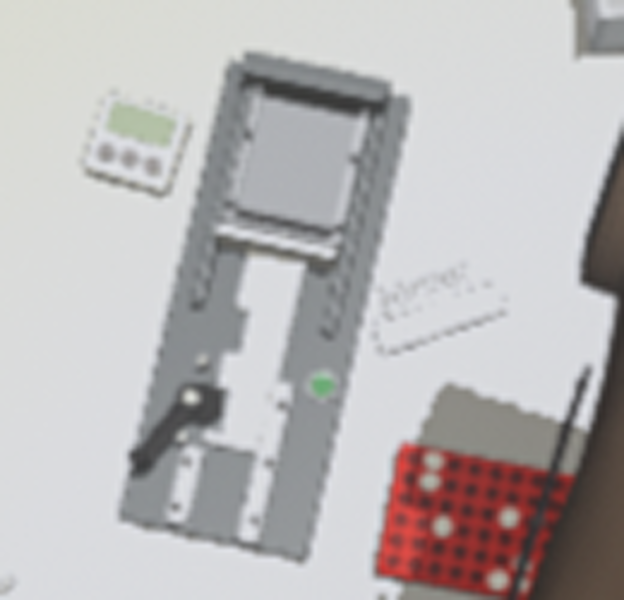

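View pics/side14.png

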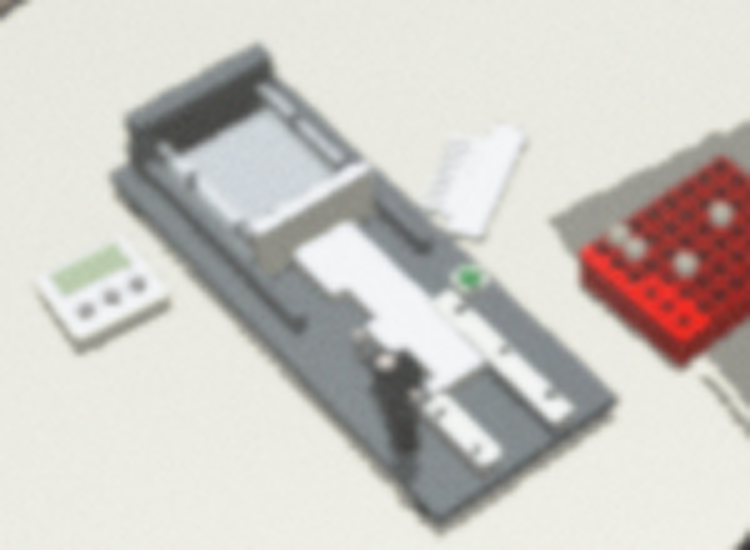

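```bash
python3 - <<'E'
from h import *
T=lambda u,v:(204.6+u/4.8,119.6+v/4.8); S=lambda u,v:(164.6+u/5,174.6+v/5)
for n,fn,a,b in (('top',T,(196,307),(217,230)),('top',T,(320,332),(336,256)),('side',S,(315,290),(258,236)),('side',S,(430,222),(372,168))):
    p,q=[toC(onz(n,*fn(*k),.062)) for k in(a,b)]; print(p.round(1),q.round(1),(q-p).round(1))
d=toC(onz('top',*T(137,460),.071))-toC(onz('top',*T(192,397),.042)); print('lever',np.degrees(np.arctan2(d[1],d[0])),np.hypot(*d))
E
```

```text
[-27.9  40.7] [26.5 39.2] [54.4 -1.5]
[-26.3 -43.7] [ 26.7 -42.5] [52.9  1.1]
[-27.4  40.5] [25.9 42.2] [53.4  1.6]
[-28.6 -40.4] [ 26.6 -40. ] [55.1  0.4]
lever 157.3286166977183 57.518971827766634
```

```bash
python3 -c "
from station import arm,status
print(status.get_state()['force']); print(arm.job_done())"
```

```text
[-0.27932635  0.44045127  0.24029952]
the job is handed in; nothing more can be done
None
```

The gel caster is ready for pouring, and I handed the job in at about 24 s of the 61 s allowed; no verdict comes back. I worked with closed fingertips only.

- **Release:** I swung the cam lever by its peg to the release stop, where the force rose to about 14 N.
- **Closing:** I pushed the dam until it carried the tray up hard against the fixed end dam, at about 16 N.
- **Locking:** I swung the lever back to its locked stop, at about 17 N, then backed off and moved the arm clear.

**Last checks:**
- **Dam:** it travelled 53–55 mm by four edge measurements, about 54 mm on average. The pictures alone do not settle the 52.5 mm limit; the hard stop at full push is the stronger sign.
- **Tray:** it looks flat and closed between the two dams. I did not measure its position separately.
- **Lever:** it measured about 157° against the 155° locked stop, which is within measuring error.
- **Bystanders:** the comb, timer and tube rack look unmoved in the close-up views. The arm came near none of the other items, but I did not check them in a final picture.
- **Contact:** the force on the tool was near zero at hand-in.

One oddity: near the end of the locking swing, part of the force (about 5 N) pointed along the lever instead of across it. It was probably friction from a small error in my arc, and it had no visible effect.

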